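Slide the sample card to the red stop

TASK

Bring the yellow sample card to the red stop: with a fingertip press down the blue pad in the middle of the card carriage, which frees its friction brake, then, keeping the pad down, push the carriage along its rail until it rests against the red stop. Then let the pad spring up again so that the brake grips. Do not force the carriage along while the brake is gripping, and leave the loose things around it standing where they are.

Things in the scene. Friction and masses are not known exactly. Their poses are not given: they have to be found in the camera images.
- slide_base: the card slide's fixed grey board, 280 x 460 x 12 mm, with an aluminium rail 30 mm wide whose top is 34 mm above the table. Origin at table height under the rail's middle; the rail runs along the board's own y axis, x points away from the robot side, z up. The board reaches 60 mm to -x and 220 mm to +x of the rail. It lies at a different place and yaw each time
- carriage_mid (a point): centre of the carriage that rides on the rail, 50 mm above the table. The carriage is a dark block 96 mm long along the rail and 70 mm across, with a grey raised shoulder (12 mm thick, top 70 mm above the table) at each end of its length and a yellow card on a plate at its far (+x) side (plate reaches 130 mm from the rail, 115 mm long along the rail, tops under 50 mm above the table). Its end faces are 48 mm from this point along the rail
- pad_top (a point): centre of the top face of the blue brake pad in the carriage's middle, 62 mm above the table when up. The pad is 56 mm across by 60 mm along the rail; 72 mm are free between the shoulders, which rise 8 mm above the pad, so a fingertip on the pad may also push on a shoulder
- pad (a joint): how far the pad is pressed down, m: 0 up (brake grips), 0.005 fully down. A spring pushes it up with 12 N at the top and 15 N fully down; the brake is free once the pad is about 1 mm down, and grips again when it is let go
- carriage (a joint): carriage position along the rail, m, along the board's +y axis, 0 in the rail's middle. With the brake free it slides with about 2 N of drag and stays where it is left; with the brake gripping it resists about 20 to 25 N
- stop_red: red stop block clamped on the rail at one end, 20 mm along the rail, 56 mm across, top 66 mm above the table, a small steel screw head on it up to 72 mm. Fixed, does not give. Origin at table height under its centre; the carriage rests against it when carriage_mid is 58 mm from it horizontally. It may be at either end of the rail, at a varying place
- stop_white: white stop block of the same size at the rail's other end; not the one wanted. Origin at table height under its centre
- tree: small model tree, 92 mm tall, on a brown puck 44 mm across, standing loose on the slide's board; origin under its centre
- glue_pot: small jar with a white cap, 40 mm across, 45 mm tall, standing loose on the slide's board; origin under its centre
- applicator: loose black fibre applicator, an upright tube 200 mm tall on a white foot 90 mm across; origin under its centre
- glue_bottle: loose clear bottle with a yellow cap, 60 mm across, 150 mm tall; origin under its centre
- brush: loose brush lying on the table; origin under its middle
- cup: loose white cup, 72 mm across, 70 mm tall; origin under its centre
- fibre_jar: loose clear jar with a green cap, 64 mm across, 80 mm tall; origin under its centre

How it is judged:
On the way, in this order (a step that is already met when the one before it is completed fails the run):
1. a fingertip presses the pad down at least 2 mm before the carriage has been moved more than 10 mm (value of joint pad above 0.002 m and distance of carriage_mid from where it was at the start of the episode below 0.01 m and contact force between the fingers and pad above 2 N), for 0.1 s.
2. the carriage reaches the red stop (within 2.5 mm) with the pad still pressed (horizontal distance between carriage_mid and stop_red below 0.0605 m and value of joint pad above 0.001 m), for 0.1 s.
At the end, for the whole second after the job is handed in: the carriage stands at rest against the red stop (gap at most 2.5 mm) and the pad is up, so that the brake grips (horizontal distance between carriage_mid and stop_red below 0.0605 m and value of joint pad below 0.0005 m and velocity of joint carriage between -0.005 and 0.005 m/s); the robot touches nothing.
It fails at once if the carriage is forced along (over 15 mm/s, more than 6 mm from its start and short of the stop) while the brake grips (pad not pressed) (value of joint pad below 0.0005 m and distance of carriage_mid from where it was at the start of the episode above 0.006 m and horizontal distance between carriage_mid and stop_red above 0.064 m and (velocity of joint carriage above 0.015 m/s or velocity of joint carriage below -0.015 m/s)).
It fails at once if a loose thing is lifted, carried or moved by more than 25 mm (distance of any of tree, glue_pot, applicator, glue_bottle, brush, cup, fibre_jar from where it was at the start of the episode above 0.025 m).
It fails at once if an upright loose thing is tipped (angle between any of tree, glue_pot, applicator, glue_bottle, cup, fibre_jar's own z axis and vertical above 0.4 rad).
It also fails if it takes over 38 s, if anything falls off the work surface, if the arm or the gripper's body presses on something with over 40 N, if the wrist force passes 120 N, or if a joint passes its speed limit or range.

ROBOT

A 7-joint arm with a two-finger parallel gripper is mounted at the origin on the work surface. World frame = base frame: x ahead of the robot, y to its left, z up, the work surface at z = 0. Lengths are in m, angles in rad, forces in N, time in s.
With the tool pointing down it reaches from about 0.375 to 0.925 m from the base axis. Payload 3.1 kg.
Tool frame: the origin (TCP) lies between the finger pads; the fingertips stand 19 mm ahead of it and the grasp point (between the pads) is the TCP; z points along the fingers, y is the line along which they close (so a half turn about z gives the same grasp; the last joint's range is limited). The gripper opens to 85 mm and grips with 20 to 120 N. Pads are 22 mm wide; open, the fingers measure 114 mm over their backs; the gripper's body (76 mm by 85 mm) begins 54 mm behind the grasp point. The pads swing forward as they close: fully open they stand 13 mm farther back than shut.
Start: joints at [1.1, 0.383, 0.044, 1.598, -0.018, 1.161, -0.05], TCP at [0.237, -0.605, 0.25] pointing down, gripper open.
Joint ranges: [-2.61, 2.61], [-0.41, 2.15], [-1.48, 1.57], [0, 2.5], [-1.57, 4.71], [0.05, 1.97], [-2.85, 2.85]. Speed limits (rad/s): [2.79, 2.79, 3.14, 3.14, 3.14, 3.14, 3.14].

INTERFACE

Orientations are given as a unit quaternion [x, y, z, w].
In Python, from bench import move_ptp, movel, move_j, move_gripper, pause, inverse_kinematics, read_camera, camera_params, MotionError, sign_off, look_for, tip_of, read_time_s, read_qpos, read_joint_vel, read_effort, read_eef_pos, read_tcp_rot, read_ft_force, read_ft_torque, read_finger_gap, read_grasp_force gives the robot as it stands. Calls block until the motion is done:
- move_ptp(position, orientation): joint-space move of the TCP to a pose.
- movel(position, orientation=None, speed=0.15): straight line of the TCP; orientation=None keeps the orientation; speed is the mean speed in m/s.
- move_j(angles): joint-space move.
- move_gripper(opening, effort=None): finger opening in m; effort is the grip in N (None keeps the last); returns when the fingers have stopped.
- pause(seconds).
- inverse_kinematics(position, orientation): joint angles nearest the present ones, or None.
- read_camera(name): name is "side" or "top"; returns the picture (400x640x3 uint8, red, green, blue); there is no depth.
- camera_params(name): a dict with "K" (3x3 intrinsics, pixels), "camera_from_world" (4x4, takes a point from world to camera coordinates). Camera axes: x right, y down, z forward; pixel columns grow to the right and rows downward; lengths in m; the calibration is good to about 2 mm. A picture is of the moment at which its call begins. camera_params takes no time and is no camera call.
A pose or a line that the arm cannot do raises MotionError and nothing moves.
- sign_off(): hands the job in; it is judged then, once.
Trained networks look in the newest picture that a camera, given by its name, has taken for a name from the list of things; names that differ only in an ending like _2 or _b are one class to them, and where a whole thing is asked for, a point or a joint stands for the part that bears it (a point fixed in the world has none). Each returns a list of dicts, best first, with "confidence" (0 to 1); they miss things now and then, are a little off and sometimes report something else, mostly with a low value. They report only what shows in the picture. A call takes as long as a camera call.
- look_for(camera, name): "at" ([column, row] in pixels, amid what is visible of it).
- tip_of(camera, name): "at" ([column, row] in pixels: a listed point, or the origin of a listed thing).
Readings, each from a call of its own:
- read_time_s(): time.
- read_qpos(): joint angles.
- read_joint_vel(): joint speeds.
- read_effort(): joint torques, N m.
- read_eef_pos(): TCP position.
- read_tcp_rot(): TCP orientation.
- read_ft_force(): force on the tool from outside, world axes, zero at the start.
- read_ft_torque(): the same for the moment, N m.
- read_finger_gap(): finger opening in m.
- read_grasp_force(): force on a finger pad.
Only numpy, scipy, OpenCV 4.12 (cv2) and the standard library are available. Lean on these libraries where they do the work, as an engineer would, in place of code of your own. Each camera call takes 0.05 s, during which the arm holds its last target. There are 200 camera calls.

## Working session

There is one attempt and no reset: what is moved stays moved. The work goes in short steps, each a Python script; the robot and the scene stay as the last script left them, time stands still between calls to the robot, and variables do not carry over. Pictures are saved under pics/ and viewed, at most 10 in all, crops included, and the job is handed in when it is done.

```bash
mkdir -p pics
cat > h.py <<'E'
import numpy as np, cv2
from bench import *
def ray(cam,px):
    p=camera_params(cam);K=np.array(p["K"]);T=np.array(p["camera_from_world"])
    d=T[:3,:3].T@np.linalg.inv(K)@np.array([px[0],px[1],1.]);o=-T[:3,:3].T@T[:3,3]
    return o,d
def atz(cam,px,z):
    o,d=ray(cam,px);return o+d*(z-o[2])/d[2]
def proj(cam,P):
    p=camera_params(cam);c=np.array(p["camera_from_world"])@np.append(P,1);u=np.array(p["K"])@c[:3];return u[:2]/u[2]
E
python3 - <<'E'
from h import *
for c in("top","side"):
    cv2.imwrite(f"pics/{c}1.png",read_camera(c)[:,:,::-1])
    o,d=ray(c,[320,200]);print(c,o.round(3),d.round(2))
    for n,z in dict(slide_base=0,carriage_mid=.05,pad_top=.062,stop_red=0,stop_white=0,tree=0,glue_pot=0,applicator=0,glue_bottle=0,brush=0,cup=0,fibre_jar=0).items():
        for r in tip_of(c,n)[:2]: print(n,np.round(r["at"],1),round(r["confidence"],2),atz(c,r["at"],z).round(4))
print(read_time_s(),read_tcp_rot(),read_ft_force())
E
```

```text
top [ 0.384 -0.03   1.405] [ 0.14  0.01 -0.99]
slide_base [337.3 234.2] 0.94 [ 0.4825 -0.0636  0.    ]
slide_base [339.8 230.6] 0.25 [ 0.4933 -0.0717  0.    ]
carriage_mid [340.4 228.7] 0.87 [ 0.495  -0.0722  0.05  ]
carriage_mid [169.4 256.5] 0.59 [0.4276 0.4364 0.05  ]
pad_top [340.3 228.8] 0.65 [ 0.4937 -0.0715  0.062 ]
stop_red [385.3 228. ] 0.69 [ 0.4972 -0.211   0.    ]
stop_red [335.4 235.5] 0.62 [ 0.4787 -0.0577  0.    ]
stop_white [286.7 229. ] 0.55 [0.503  0.0913 0.    ]
tree [282.  175.3] 0.56 [0.6719 0.103  0.    ]
glue_pot [375.5 173.2] 0.69 [ 0.669  -0.1891  0.    ]
applicator [162.4 194.3] 0.73 [0.6235 0.4796 0.    ]
glue_bottle [467.1 210.2] 0.96 [ 0.5443 -0.4633  0.    ]
brush [172.3 252.8] 0.93 [0.4402 0.4449 0.    ]
brush [280.1 175.4] 0.61 [0.6717 0.109  0.    ]
cup [453.7 176.7] 0.9 [ 0.65   -0.4301  0.    ]
fibre_jar [442.9 251.5] 0.9 [ 0.4208 -0.3811  0.    ]
side [ 0.239 -0.836  0.956] [ 0.26  0.67 -0.69]
slide_base [302.9 245.3] 0.71 [ 0.4991 -0.0553  0.    ]
slide_base [337.8 187.7] 0.63 [0.6711 0.1165 0.    ]
carriage_mid [300.1 234.7] 0.83 [ 0.491  -0.0604
[... 154 characters left out ...]
0.11   0.    ]
tree [336.9 185. ] 0.73 [ 0.6732  0.1284 -0.    ]
tree [324.2 285.3] 0.47 [ 0.5034 -0.1941 -0.    ]
glue_pot [381.5 258.7] 0.61 [ 0.6702 -0.1713  0.    ]
applicator [281.  126.6] 0.89 [ 0.6114  0.4693 -0.    ]
glue_bottle [390.  379.6] 0.92 [ 0.5416 -0.4662  0.    ]
glue_bottle [379.1 257.9] 0.59 [ 0.6656 -0.1667  0.    ]
brush [230.2 141.3] 0.92 [0.4316 0.4508 0.    ]
brush [379.8 257.8] 0.46 [ 0.6675 -0.1671 -0.    ]
cup [429.1 347.8] 0.57 [ 0.6546 -0.4336  0.    ]
fibre_jar [319.3 367.1] 0.93 [ 0.4154 -0.3858  0.    ]
fibre_jar [337.8 185.8] 0.2 [0.6743 0.1242 0.    ]
1.3 [ 9.82676507e-01  1.85329119e-01  1.19139184e-05 -2.84668444e-05] [ 0.27744066 -0.77190927  0.11219805]
```

View pics/top1.png

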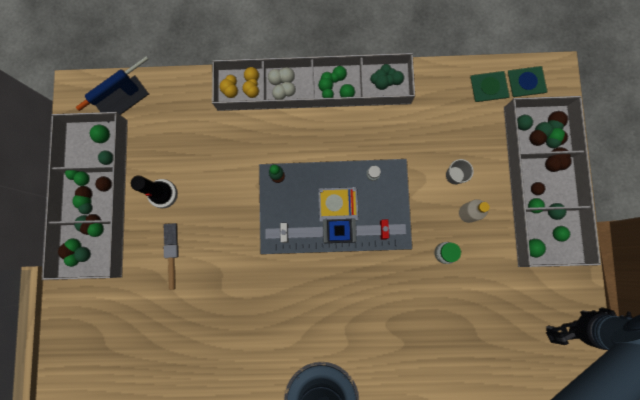

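View pics/side1.png

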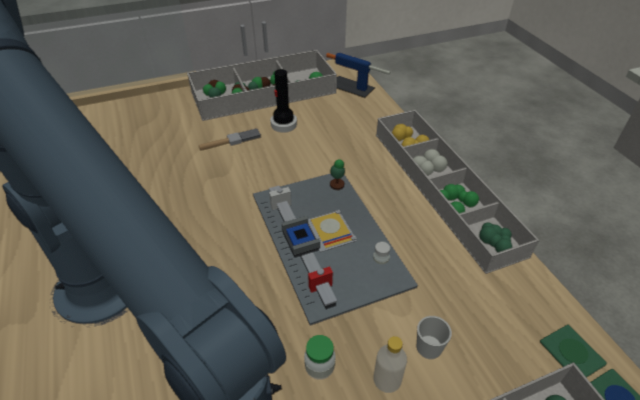

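The top view shows the carriage at (340,230), with the red stop at (385,229) to its right (−y) and the white stop at (283,232). The tree is at (276,173) and the glue pot at (375,172), both well clear of the rail. The side view agrees. Next I'll refine the pad position and rail yaw by colour.

Run:
```python
from h import *
for c in("top","side"):
    im=read_camera(c);h=cv2.cvtColor(im,cv2.COLOR_RGB2HSV)
    roi=np.zeros(im.shape[:2],np.uint8)
    x0,y0,x1,y1=(262,200,410,250) if c=="top" else (260,185,345,310)
    roi[y0:y1,x0:x1]=255
    for n,lo,hi,z in(("pad",(105,120,40),(130,255,255),.062),("red",(172,150,80),(180,255,255),.066),("red0",(0,150,80),(5,255,255),.066),("white",(0,0,175),(180,40,255),.066)):
        m=cv2.inRange(h,lo,hi)&roi
        k,l,s,ce=cv2.connectedComponentsWithStats(m)
        for i in sorted(range(1,k),key=lambda i:-s[i,4])[:2]: print(c,n,s[i],ce[i].round(1),atz(c,ce[i],z).round(4))
    if c=="top":
        g=cv2.resize(im[150:262,255:415],None,fx=5,fy=5,interpolation=cv2.INTER_CUBIC);cv2.imwrite("pics/crop.png",g[:,:,::-1])
for xy in((.494,-.07),(.5,-.15)):
  for a in(-np.pi/2,0,np.pi/2,np.pi):
    print(xy,a,inverse_kinematics([*xy,.077],[np.cos(a/2),np.sin(a/2),0,0]))
```

```text
top pad [328 221  23  20 338] [338.9 230.4] [ 0.4891 -0.0671  0.062 ]
top pad [349 200   1   7   7] [349. 203.] [ 0.5693 -0.0999  0.062 ]
top red [381 227   1   6   6] [381.  229.5] [ 0.4879 -0.1898  0.066 ]
top red [385 219   2   1   2] [385.5 219. ] [ 0.5182 -0.2044  0.066 ]
top red0 [382 230   7   9  49] [384.8 234.5] [ 0.4729 -0.2     0.066 ]
top red0 [381 220   7   8  45] [383.9 222.9] [ 0.5069 -0.1991  0.066 ]
side pad [286 223  29  22 336] [299.5 233.9] [ 0.4872 -0.0676  0.062 ]
side red [327 281   1   1   1] [327. 281.] [ 0.4955 -0.2297  0.066 ]
side red0 [309 267  23  25 297] [320.2 277.9] [ 0.4843 -0.2159  0.066 ]
side red0 [325 243   4   1   4] [326.5 243. ] [ 0.5373 -0.1234  0.066 ]
(0.494, -0.07) -1.5707963267948966 [-0.97238129  0.9315008   1.37014215  2.12316969 -1.07634346  1.10490458
 -2.17703708]
(0.494, -0.07) 0 [ 0.35255957  0.36327214 -0.33205573  2.06950517  0.17368104  0.73461739
 -1.65951269]
(0.494, -0.07) 1.5707963267948966 [ 0.49487413  0.38787204 -0.49435904  2.0629722   0.26605204  0.75121355
 -0.16453831]
(0.494, -0.07) 3.141592653589793 [ 0.63645492  0.42500823 -0.6591135   2.05683515  0.36885469  0.77591563
  1.32345506]
(0.5, -0.15) -1.5707963267948966 [-0.79004002  0.97675335  1.36795999  2.06971206 -1.10148325  1.14351601
 -2.02783348]
(0.5, -0.15) 0 [ 0.42538793  0.38977171 -0.24420881  2.0196515   0.13560071  0.74723858
 -1.47169886]
(0.5, -0.15) 1.5707963267948966 [ 6.02070722e-01  4.17029071e-01 -4.48727799e-01  2.01125653e+00
  2.55963065e-01  7.67095275e-01  1.15294536e-03]
(0.5, -0.15) 3.141592653589793 [ 0.71449064  0.44432852 -0.58128924  2.00616273  0.34004357  0.78621408
  1.50492912]
```

View pics/crop.png

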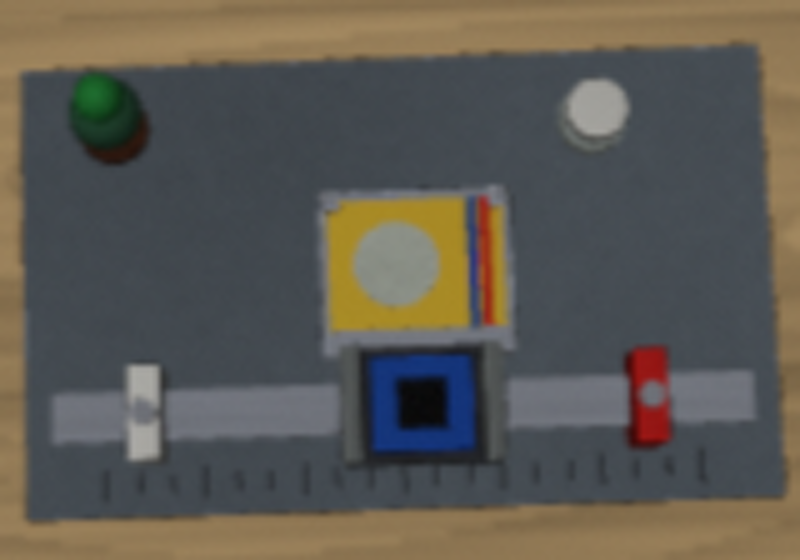

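Crop: pad centre is at about (339.2,230.6) in full-image pixels, the white stop's top at (283.8,232.2) and the red stop's top at (385.1,228.9). That leaves about 75 mm of travel toward −y. Next: close the gripper, go above the pad and press down under force control.

```bash
cat >> h.py <<'E'
W=atz("top",(283.8,232.2),.066);R=atz("top",(385.1,228.9),.066)
u=(R-W)[:2];u/=np.linalg.norm(u)   # rail direction to the red stop
P=np.array([.488,-.0675])
a=np.arctan2(-u[1],-u[0]);Q=[np.cos(a/2),np.sin(a/2),0,0]
E
python3 - <<'E'
from h import *
print(W,R,u,a,"travel",(R[:2]-P)@u-.058,"lateral",np.cross(u,R[:2]-P))
move_gripper(0.0)
move_ptp([*P,.25],Q)
movel([*P,.1],speed=.15)
f0=np.array(read_ft_force());print(read_time_s(),f0,read_eef_pos())
z=.086
while z>.0745:
    movel([*P,z],speed=.05);f=np.array(read_ft_force())-f0
    print(round(z,4),f.round(1),np.round(read_eef_pos(),4))
    if f[2]>13.5: break
    z-=.001
print(read_time_s(),read_finger_gap())
cv2.imwrite("pics/press.png",read_camera("side")[180:320,230:390][:,:,::-1].repeat(4,0).repeat(4,1))
E
```

```text
[0.48833309 0.0942815  0.066     ] [ 0.48925979 -0.20179772  0.066     ] [ 0.00312989 -0.9999951 ] 1.5739262179171882 travel 0.07630100059331904 lateral 0.000839446128971643
5.4417 [0.11447313 0.03523389 0.39553177] [ 0.4889754  -0.06755657  0.10088434]
0.086 [ 0.2 -0.5 -1. ] [ 0.4876 -0.0675  0.0856]
0.085 [ 0.2 -0.  -0.8] [ 0.4881 -0.0675  0.0851]
0.084 [ 0.8  0.4 -0.6] [ 0.488  -0.0675  0.084 ]
0.083 [-0.1 -0.6 -0.9] [ 0.4879 -0.0675  0.0829]
0.082 [-0.5 -0.7 -1. ] [ 0.4879 -0.0675  0.0819]
0.081 [ 0.4 -0.7  1.7] [ 0.4883 -0.0675  0.0812]
0.08 [-2.1 -0.3  8.7] [ 0.4884 -0.0675  0.0811]
0.079 [-3.4 -0.3 10.8] [ 0.4884 -0.0675  0.0805]
0.078 [-4.2  0.2 12.3] [ 0.4885 -0.0675  0.0796]
0.077 [-3.5  0.4 12.1] [ 0.4884 -0.0675  0.0787]
0.076 [-4.6  0.3 13.3] [ 0.4885 -0.0675  0.0778]
0.075 [-3.9 -0.5 13.7] [ 0.4884 -0.0675  0.0768]
8.625 -0.0002306114608892338<stdin>:2: DeprecationWarning: Arrays of 2-dimensional vectors are deprecated. Use arrays of 3-dimensional vectors instead. (deprecated in NumPy 2.0)
```

View pics/press.png

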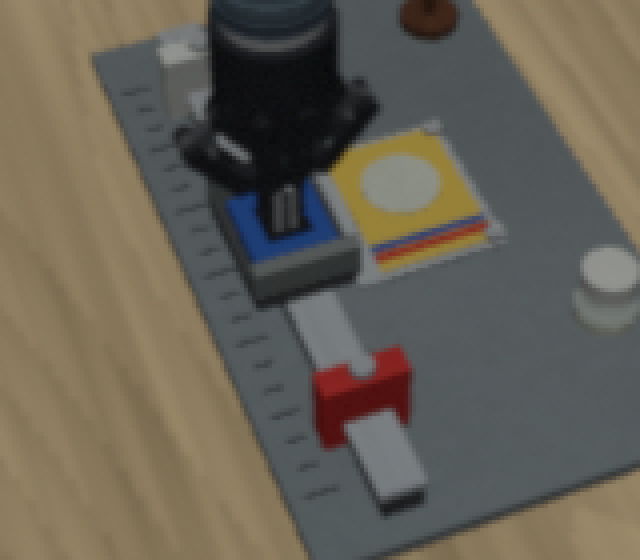

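The fingertip sits on the middle of the pad, pressing it about 4 mm. Contact was at TCP z 0.0811, and it is now at 0.0768 with 13.7 N. Now I push toward the red stop, watching the force.

Run:
```python
from h import *
g=lambda s:[*(P+u*s),.075]
f0=np.array([.1,0,.4])
def rep(s):
    f=np.array(read_ft_force())-f0;e=np.array(read_eef_pos());print(round(s,4),f.round(1),e.round(4),round(read_time_s(),2));return -f[:2]@u
movel(g(.01),speed=.02);rep(.01)
movel(g(.03),speed=.03);rep(.03)
movel(g(.064),speed=.03);rep(.064)
s=.064
while s<.115:
    s+=.002;movel(g(s),speed=.03)
    if rep(s)>7: break
pause(.2);rep(s)
cv2.imwrite("pics/push.png",read_camera("side")[180:320,230:390][:,:,::-1].repeat(4,0).repeat(4,1))
```

```text
0.01 [-5.3  1.2 13.3] [ 0.4885 -0.077   0.0769] 9.32
0.03 [-5.1  0.9 13.6] [ 0.4886 -0.0973  0.0769] 10.14
0.064 [-4.2  2.  12.6] [ 0.4888 -0.1312  0.077 ] 11.43
0.066 [-4.2  1.8 12.9] [ 0.4888 -0.1332  0.077 ] 11.68
0.068 [-3.4  1.2 13.6] [ 0.4888 -0.1352  0.077 ] 11.93
0.07 [-4.7  1.4 13. ] [ 0.4888 -0.1372  0.077 ] 12.18
0.072 [-4.4  1.8 13. ] [ 0.4888 -0.1393  0.077 ] 12.43
0.074 [-4.4  1.5 13.3] [ 0.4888 -0.1413  0.077 ] 12.68
0.076 [-3.8  2.6 13. ] [ 0.4888 -0.1433  0.077 ] 12.93
0.078 [-3.6  4.  13.3] [ 0.4889 -0.1435  0.0769] 13.18
0.08 [-4.2  6.9 13.8] [ 0.4888 -0.1437  0.0767] 13.43
0.082 [-3.8  7.4 13. ] [ 0.489  -0.1443  0.0767] 13.68
0.082 [-4.2  8.5 14.2] [ 0.489  -0.1443  0.0766] 13.88
```

View pics/push.png

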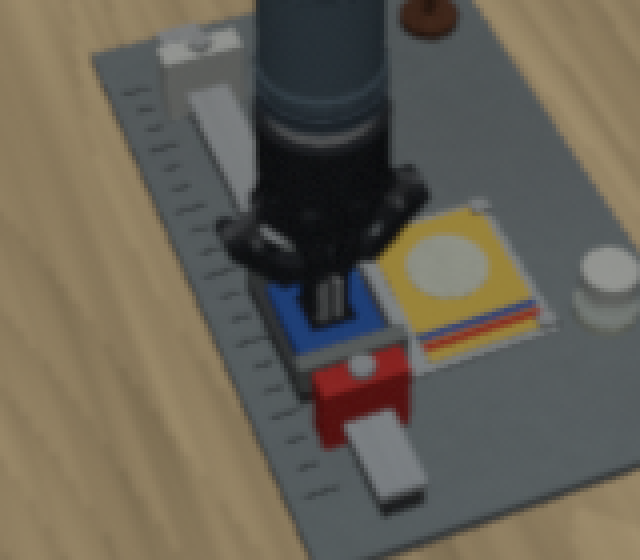

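The carriage is up against the red stop: the TCP stalled at 76 mm of travel, as predicted, and the force rose to 8.5 N. Now I lift straight up and check.

Run:
```python
from h import *
x,y=P+u*.082
movel([x,y,.1],speed=.06)
movel([x,y,.25],speed=.15)
pause(.3)
t=read_camera("top");s=read_camera("side")
im=np.vstack([t[200:262,300:420].repeat(5,0).repeat(5,1),s[200:300,230:390].repeat(4,0).repeat(4,1)[:280,20:620]])
cv2.imwrite("pics/end.png",im[:,:,::-1]);print(read_time_s(),read_ft_force(),im.shape)
```

```text
16.0417 [ 0.25953186 -0.50850454 -0.06308282] (590, 600, 3)
```

View pics/end.png

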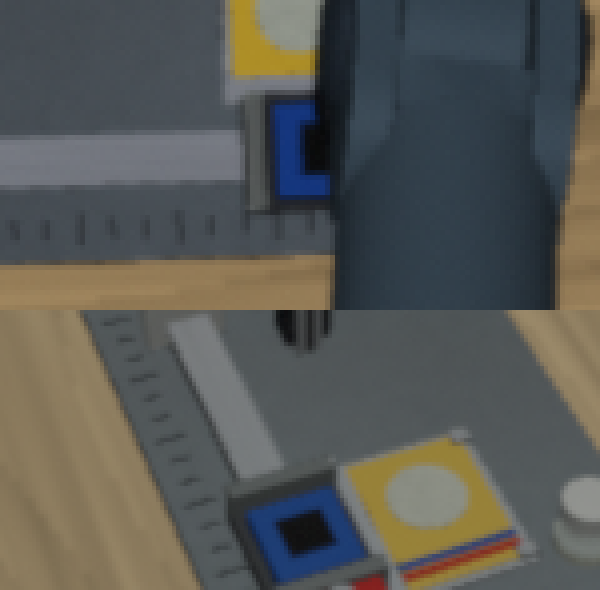

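The gripper is clear, the pad is up, and the carriage's far shoulder touches the red stop at the bottom of the side view. Handing in.

```bash
python3 -c "
from bench import *
print(sign_off())"
```

```text
the job is handed in; nothing more can be done
None
```

I pushed the carriage to the red stop with the pad held down, then let the pad spring up and handed the job in at about 16 s; the sign-off call returned no verdict.

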